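Plug the five-blade power module into its dock and lock it

TASK

Pick up the power module and plug it into the dock that has five slots, so that each of its five blades enters its own slot and the module sits fully home, flush on the dock (either way round is fine); push it in gently, without ramming it. Once it is in and let go, lock it by swinging that dock's lever all the way over, from the side near the arm to its far stop. Leave the lever of the four-slot dock as it is, and do not disturb the multimeter, the wire spool and the mug.

Things in the scene. Friction and masses are not known exactly. Their poses are not given: they have to be found in the camera images.
- module_center (a point): Centre (half-way up) of the loose power module, 0.24 to 0.45 kg: aluminium box 36 (x) x 104 (y) x 45 mm (z) standing on five brass blades, 20 mm long, under it; 65 mm high in all: box top 32.5 mm above, box underside 12.5 mm below, blade tips 32.5 mm below this point. z up, y along the row of blades.
- dock5_top (a point): Fixed grey dock, 70 mm (x) by 178 mm (y, -66 to +112), 30 mm high. This point: middle of the socket's flat top face, z up. The right dock: five slots in one row along y at -40, -20, 0, +20, +40 mm, each 23 mm (x) by 8 mm (y) 24 mm deep, mouths chamfered 2 mm. With the module home its box lies on this face and its centre is 12.5 mm above this point.
- dock4_top (a point): Fixed grey dock, 70 mm (x) by 178 mm (y, -66 to +112), 30 mm high. This point: middle of the socket's flat top face, z up. The wrong dock, same outside and lever but four slots (at y -40, -13.3, +13.3, +40 mm): the module does not fit it.
- dock5_knob (a point): Centre of the 26 mm round black knob of the five-slot dock's lever, 70 mm from its hinge, on a 10 mm steel rod. The hinge lies along the dock's y, 12 mm above the dock's top face, at dock x = 0, y = +89 mm, between two cheeks 22 mm high, 30 mm long; the knob swings in the dock's x-z plane.
- dock4_knob (a point): Centre of the 26 mm round black knob of the four-slot dock's lever, 70 mm from its hinge, on a 10 mm steel rod. The hinge lies along the dock's y, 12 mm above the dock's top face, at dock x = 0, y = +89 mm, between two cheeks 22 mm high, 30 mm long; the knob swings in the dock's x-z plane.
- dock5_lever (a joint): Lever of the five-slot dock, rad: 0 = leaning fully to the dock's -x side (near the arm), 0.5 = upright, 1.0 = fully over to +x, at its far stop. Friction about 2 N at the knob, no spring: stays where left. Starts between 0 and 0.2; locked above 0.85.
- dock4_lever (a joint): Lever of the four-slot dock, rad: 0 = leaning fully to the dock's -x side (near the arm), 0.5 = upright, 1.0 = fully over to +x, at its far stop. Friction about 2 N at the knob, no spring: stays where left. Starts between 0 and 0.2; to be left there.
- multimeter_center (a point): Centre of a bystander: orange hand-held multimeter lying on its back, 170 x 85 x 35 mm, on the far part of the bench.
- spool_center (a point): Centre of a bystander: metal wire spool standing upright, 64 mm diameter, 55 mm high.
- mug_center (a point): Centre of a bystander: white mug, 80 mm diameter, 90 mm high.
- module: The same module, origin at the blade tips' level below its centre (32.5 mm below module_center), same axes. Blades in one row at y = -40, -20, 0, +20, +40 mm, each 20 mm wide (x) and 5 mm thick (y), the last 6 mm narrowed to 16 x 3 mm.
- dock5: The five-slot dock, origin on the bench 30 mm below dock5_top, same axes.
Not all that is in view belongs to the job. What is shaped like the dock5 but orange or yellow is not meant.

How it is judged:
By the outcome, as a careful person would: the job done as asked, in the order asked, and still so for the second after the job is handed in, with the robot touching nothing.
It also fails if it takes over 53 s, if anything falls off the work surface, if the arm or the gripper's body presses on something with over 40 N, if the wrist force passes 120 N, or if a joint passes its speed limit or range.

ROBOT

A 7-joint arm with a two-finger parallel gripper is mounted at the origin on the work surface. World frame = base frame: x ahead of the robot, y to its left, z up, the work surface at z = 0. Lengths are in m, angles in rad, forces in N, time in s.
With the tool pointing down it reaches from about 0.35 to 0.9 m from the base axis. Payload 19.9 kg.
Tool frame: the origin (TCP) lies at the very end of the fingers, on their centre line; the grasp point (between the pads) lies 19 mm behind it (r.grasp_offset is the distance from the TCP to the grasp point, in m); z points along the fingers, y is the line along which they close (so a half turn about z gives the same grasp; the last joint's range is limited). The gripper opens to 85 mm and grips with 20 to 120 N. Pads are 22 mm wide; open, the fingers measure 114 mm over their backs; the gripper's body (76 mm by 85 mm) begins 54 mm behind the grasp point. The pads swing forward as they close: fully open they stand 13 mm farther back than shut.
Start: joints at [1.145, 0.417, -0.01, 1.614, 0.005, 1.111, -0.053], TCP at [0.235, -0.579, 0.231] pointing down, gripper open.
Joint ranges: [-2.81, 2.81], [-0.39, 2.02], [-1.27, 1.25], [0.06, 2.57], [-1.19, 4.33], [0.19, 2], [-2.82, 2.82]. Speed limits (rad/s): [1.89, 1.89, 2.39, 2.39, 3.01, 3.01, 3.01].

INTERFACE

Orientations are given as a 3x3 rotation matrix whose columns are the frame's x, y, z axes.
In Python, from station import r gives the robot as it stands. Calls block until the motion is done:
- r.move_ptp(position, orientation): joint-space move of the TCP to a pose.
- r.servo_line(position, attitude=None, speed=0.15, threshold=None): straight line of the TCP; attitude=None keeps the orientation; speed is the mean speed in m/s. With threshold (N) it stops when the force on the tool has changed by that much, and returns True; else False.
- r.goto_joints(angles): joint-space move.
- r.gripper_to(opening, strength=None): finger opening in m; strength is the grip in N (None keeps the last); returns when the fingers have stopped.
- r.pause(seconds).
- r.solve_ik(position, orientation): joint angles nearest the present ones, or None.
- r.get_obs(): the state.
- r.get_image(name): name is "scene" or "top" or "wrist"; returns a dict with "pixels" (400x640x3 uint8, red, green, blue), "depth" (400x640 float32, m along the optical axis (not along the pixel's ray), 0 where there is no reading), "K" (3x3 intrinsics, pixels), "distortion" ([k1, k2, p1, p2, k3] as OpenCV has them; the pictures are not rectified), "world_from_camera" (4x4, takes a point from camera to world coordinates). Camera axes: x right, y up, looking along -z (the intrinsics and any distortion apply to the point x, -y, -z); pixel columns grow to the right and rows downward; lengths in m; the calibration is good to about 2 mm. A picture is of the moment at which its call begins.
A pose or a line that the arm cannot do raises r.IKError and nothing moves.
- r.sign_off(): hands the job in; it is judged then, once.
The state is a dict: "time": time; "qpos": joint angles; "qd": joint speeds; "joint_torque": joint torques, N m; "ee_pos": TCP position; "tool_rot": TCP orientation; "contact_force": force on the tool from outside, world axes, zero at the start; "torque": the same for the moment, N m; "gripper_width": finger opening in m; "grasp_force": force on a finger pad.
Only numpy, scipy, OpenCV 4.12 (cv2) and the standard library are available. Lean on these libraries where they do the work, as an engineer would, in place of code of your own. Each camera call takes 0.05 s, during which the arm holds its last target. There are 200 camera calls.

## Working session

There is one attempt and no reset: what is moved stays moved. The work goes in short steps, each a Python script; the robot and the scene stay as the last script left them, time stands still between calls to the robot, and variables do not carry over. Pictures are saved under pics/ and viewed, at most 10 in all, crops included, and the job is handed in when it is done.

```bash
mkdir -p pics
cat > h.py <<'E'
import numpy as np,cv2
from station import r
def grab(name,f):
    im=r.get_image(name); np.savez(f,**{k:np.asarray(v) for k,v in im.items()})
    cv2.imwrite(f'pics/{f}.png',im['pixels'][:,:,::-1]); return im
def cloud(im):
    K=im['K'];h,w=im['depth'].shape
    u,v=np.meshgrid(np.arange(w),np.arange(h))
    p=cv2.undistortPoints(np.stack([u,v],-1).reshape(-1,1,2).astype(float),K,im['distortion']).reshape(h,w,2)
    d=im['depth'];c=np.stack([p[...,0]*d,-p[...,1]*d,-d],-1)
    T=im['world_from_camera'];W=c@T[:3,:3].T+T[:3,3]; W[d==0]=np.nan
    return W
E
python3 - <<'E'
from h import *
for n in('scene','top'):
    im=grab(n,n); print(im['world_from_camera'].round(2).tolist())
E
```

```text
[[-0.33, -0.69, 0.64, 1.4], [0.94, -0.25, 0.23, 0.24], [0.0, 0.68, 0.74, 1.02], [0.0, 0.0, 0.0, 1.0]]
[[-0.08, 0.97, -0.22, 0.38], [-1.0, -0.08, 0.02, -0.05], [-0.0, 0.22, 0.97, 1.14], [0.0, 0.0, 0.0, 1.0]]
```

View pics/top.png

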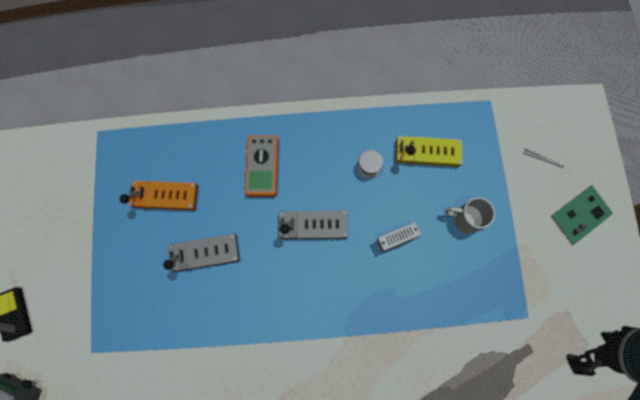

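View pics/scene.png

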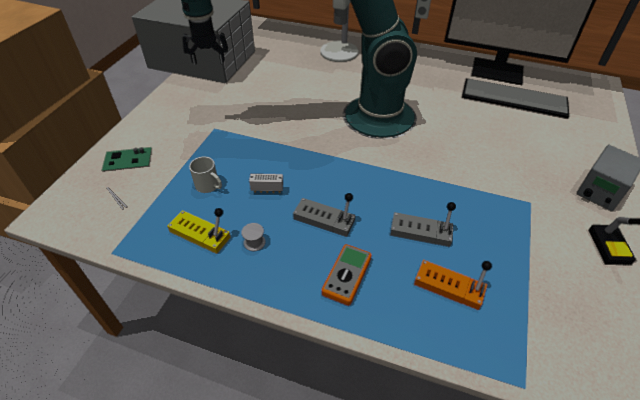

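The top view shows two grey docks at about (313,225) and (203,252), with the module at (398,236). I'll enlarge that area to count the slots and measure the positions.

Run:
```python
from h import *
im=np.load('top.npz'); W=cloud(im)
c=im['pixels'][180:290,150:440,::-1]
cv2.imwrite('pics/crop.png',cv2.resize(c,None,fx=2.75,fy=2.75,interpolation=cv2.INTER_CUBIC))
def rect(W,u0,u1,v0,v1,z0,z1):
    P=W[v0:v1,u0:u1].reshape(-1,3);P=P[(P[:,2]>z0)&(P[:,2]<z1)]
    R=cv2.minAreaRect((P[:,:2]*1000).astype(np.float32)); print(len(P),np.median(P[:,2]),R)
rect(W,270,355,200,245,.025,.036); rect(W,160,245,225,280,.025,.036); rect(W,370,425,215,260,.058,.072)
print(W[227,286],W[264,168],W[300,200])
```

```text
1541 0.03029739611840654 ((582.7763671875, -31.31683349609375), (178.35728454589844, 70.93995666503906), 86.51964569091797)
1594 0.03027570960472059 ((530.3206176757812, 257.2655944824219), (71.56758117675781, 179.12704467773438), 5.922232627868652)
593 0.06547989246639974 ((528.2606201171875, -247.33201599121094), (36.55628204345703, 104.93951416015625), 17.618297576904297)
[0.56321388 0.03027925 0.11891092] [0.49633351 0.31724177 0.11821316] [ 0.40993736  0.27571253 -0.00094067]
```

View pics/crop.png

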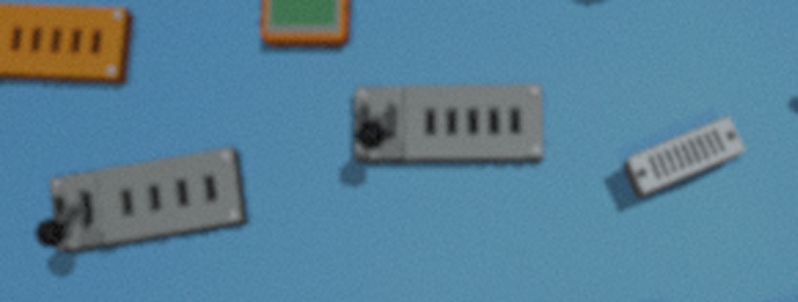

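The right-hand grey dock has five slots, at x = 428–515 in the crop, with its lever on the world +y side. The left one has four. For accuracy I'll look at both the dock and the module with the wrist camera.

```bash
cat >> h.py <<'E'
def R(yaw,flip=False):
    c,s=np.cos(yaw),np.sin(yaw)
    if flip:c,s=-c,-s
    return np.array([[-s,c,0],[c,s,0],[0,0,-1.]])
E
python3 - <<'E'
from h import *
o=r.get_obs();print(o['time'],o['tool_rot'].round(2).tolist())
im=r.get_image('wrist');T=im['world_from_camera']
print((o['tool_rot'].T@(T[:3,3]-o['ee_pos'])).round(3),(o['tool_rot'].T@T[:3,:3]).round(2).tolist(),im['K'])
for f in(0,1):
  for p,y in (((.53,-.15,.35),.1),((.528,-.247,.1),.307),((.581,-.054,.1),-.061),((.52,.035,.1),-.061)):
    q=r.solve_ik(p,R(y,f));print(f,p,None if q is None else np.round(q,2))
E
```

```text
0.1 [[0.93, 0.38, -0.0], [0.38, -0.93, 0.0], [-0.0, -0.0, -1.0]]
[ 0.067 -0.    -0.142] [[-0.0, 0.97, 0.26], [1.0, 0.0, -0.0], [-0.0, 0.26, -0.97]] [[308.16793925   0.         320.12982812]
 [  0.         308.16793925 199.69681641]
 [  0.           0.           1.        ]]
0 (0.53, -0.15, 0.35) [ 0.66  0.23 -0.52  1.63  0.12  1.32  0.22]
0 (0.528, -0.247, 0.1) [ 0.73  0.54 -0.45  1.81  0.3   0.85  0.45]
0 (0.581, -0.054, 0.1) [ 0.49  0.57 -0.59  1.81  0.4   0.88 -0.35]
0 (0.52, 0.035, 0.1) [ 0.37  0.48 -0.61  1.96  0.37  0.81 -0.51]
1 (0.53, -0.15, 0.35) [-0.64  0.32  1.09  1.67 -0.29  1.33 -2.54]
1 (0.528, -0.247, 0.1) [ 0.29  0.5   0.12  1.83 -0.08  0.81 -2.39]
1 (0.581, -0.054, 0.1) [-0.71  0.8   1.08  1.85 -0.83  1.03 -2.48]
1 (0.52, 0.035, 0.1) [ 0.7   0.67 -1.09  1.95  0.73  0.97  2.34]
```

Run:
```python
from h import *
r.move_ptp(np.array([.53,-.14,.25]),R(0.1))
im=grab('wrist','w1');W=cloud(im);print(r.get_obs()['time'])
np.save('W1.npy',W)
```

```text
2.1167
```

View pics/w1.png

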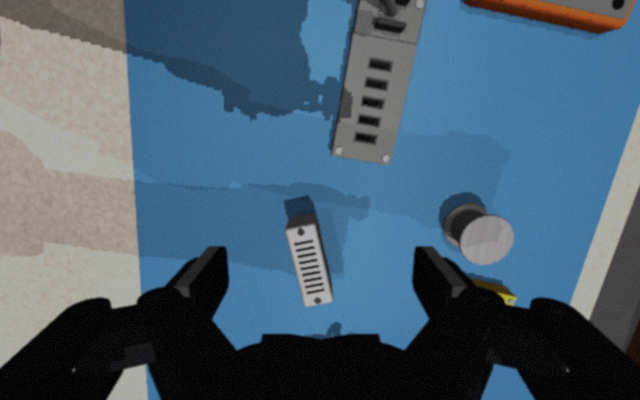

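The wrist view shows the five slots at (380,64), (376,84), (372,102), (368,121) and (366,138). The module top runs from (302,226) to (318,302). I'll fit both from these.

Run:
```python
from h import *
im=np.load('w1.npz');W=np.load('W1.npy');K=im['K'];T=im['world_from_camera']
def plane(uv,z):
    p=cv2.undistortPoints(np.array(uv,float).reshape(-1,1,2),K,im['distortion']).reshape(-1,2)
    d=np.c_[p[:,0],-p[:,1],-np.ones(len(p))]@T[:3,:3].T
    return T[:3,3]+d*((z-T[2,3])/d[:,2])[:,None]
g=im['pixels'].mean(2); pts=[]
for u,v in((380,64),(376,84),(372,102),(368,121),(366,138)):
    s=g[v-9:v+10,u-15:u+16]; m=(s<55).astype(np.uint8)
    n,l,st,c=cv2.connectedComponentsWithStats(m);k=1+st[1:,4].argmax()
    pts.append((c[k][0]+u-15,c[k][1]+v-9));print(pts[-1],st[k])
P=plane(pts,.03);print(P.round(4))
k=np.polyfit([40,20,0,-20,-40],P[:,:2],1);print('slots',k[1],k[0]*1e3,'yaw',-np.arctan2(k[0][0],k[0][1]))
def rect(n,u0,u1,v0,v1,z0,z1):
    P=W[v0:v1,u0:u1].reshape(-1,3);P=P[(P[:,2]>z0)&(P[:,2]<z1)]
    print(n,len(P),np.median(P[:,2]),cv2.minAreaRect((P[:,:2]*1000).astype(np.float32)))
rect('mod',275,345,205,315,.060,.07);rect('dock',320,430,0,170,.026,.0335)
# module screws
print('mod screws',plane([(301,232),(318,300)],.065))
```

```text
(np.float64(379.6050955414013), np.float64(64.64331210191082)) [  4   5  22  10 157]
(np.float64(375.6381578947368), np.float64(83.66447368421052)) [  5   4  21  10 152]
(np.float64(372.06944444444446), np.float64(102.26388888888889)) [  5   5  21  10 144]
(np.float64(368.5524475524476), np.float64(120.34265734265733)) [  6   4  20  10 143]
(np.float64(365.16901408450707), np.float64(137.79577464788733)) [  4   4  21  10 142]
[[ 0.5835 -0.0148  0.03  ]
 [ 0.582  -0.0345  0.03  ]
 [ 0.5809 -0.0544  0.03  ]
 [ 0.5796 -0.0742  0.03  ]
 [ 0.5784 -0.0939  0.03  ]]
slots [ 0.58089165 -0.054372  ] [0.0629755  0.98976687] yaw -0.06354095148391205
mod 2456 0.06411416971111933 ((528.7236938476562, -245.139892578125), (36.051063537597656, 103.797607421875), 17.883817672729492)
dock 8872 0.02904088198013069 ((582.9317626953125, -32.542327880859375), (174.6436004638672, 70.31803131103516), 86.26687622070312)
mod screws [[ 0.5151807  -0.20289246  0.065     ]
 [ 0.54262951 -0.28796385  0.065     ]]
```

The wrist and top measurements agree: dock5 is at (0.581, -0.0544) with yaw -0.063, and the module is at (0.5286, -0.2457) with yaw 0.311. Next I'll grasp and lift the module.

Run:
```python
from h import *
m=np.array([.5286,-.2457]);Rm=R(.311);d=np.array([.581,-.0544]);Rd=R(-.063)
r.move_ptp(np.r_[m,.12],Rm)
print(r.servo_line(np.r_[m,.031],speed=.08,threshold=8))
r.gripper_to(.03,70)
o=r.get_obs();print(o['time'],o['gripper_width'],o['grasp_force'],o['ee_pos'],o['contact_force'])
r.servo_line(np.r_[m,.13],speed=.1)
r.move_ptp(np.r_[d,.125],Rd)
o=r.get_obs();print(o['time'],o['gripper_width'],o['grasp_force'],o['ee_pos'],o['contact_force'],o['torque'])
im=grab('wrist','w2');grab('scene','s2')
a=im['pixels'][:,:,::-1];b=np.load('s2.npz')['pixels'][150:270,260:480,::-1]
cv2.imwrite('pics/c2.png',np.vstack([cv2.resize(b,(640,350)),a[150:400]]))
```

```text
False
4.5917 0.03492911627783153 69.31529760360718 [ 0.52873496 -0.24576653  0.0312765 ] [-0.79441732  0.25486657  6.23519892]
6.5417 0.035377362247921616 69.75610256195068 [ 0.58079867 -0.05445623  0.12454073] [ 0.29188586 -2.21791405 -2.30851183] [-0.05653113  0.05562495  0.04790443]
```

View pics/c2.png

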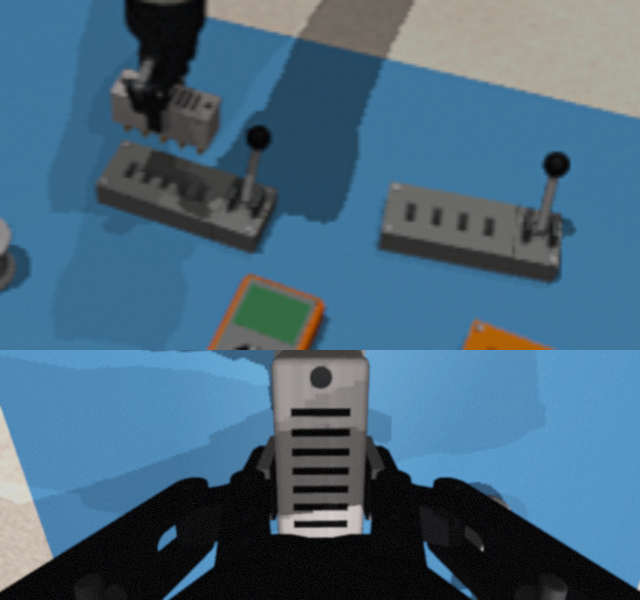

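The module is held level above the slots, with its blades over the dock. I'll check where it sits in the grip using wrist depth, then insert it with force guarding.

Run:
```python
from h import *
o=r.get_obs();im=np.load('w2.npz');W=cloud(im);L=(W-o['ee_pos'])@o['tool_rot']
P=L[200:340,255:385].reshape(-1,3);P=P[np.isfinite(P[:,0])&(P[:,2]<-.02)&(P[:,2]>-.045)]
print(len(P),np.median(P[:,2]))
A=np.c_[P[:,:2],np.ones(len(P))];print('tilt',np.linalg.lstsq(A,P[:,2],rcond=None)[0])
x=P[:,0];print('end',np.percentile(x,[98,99.5,100]))
for a in(0.0,.02,.03,.04,.045):
    s=P[(x>a)&(x<a+.005)];print(a,s[:,1].min() if len(s) else 0,s[:,1].max() if len(s) else 0)
```

```text
13911 -0.032825118695596144
tilt [ 0.0085394   0.01041382 -0.03309473]
end [0.03704248 0.03784902 0.03848839]
0.0 -0.018251214155917423 0.02066553716104398
0.02 -0.01682323822440528 0.018867663943548687
0.03 -0.016863775623013794 0.019185487639537327
0.04 0 0
0.045 0 0
```

Run:
```python
from h import *
o=r.get_obs();im=np.load('w2.npz');W=cloud(im);L=(W-o['ee_pos'])@o['tool_rot']
P=L[130:300,255:385].reshape(-1,3);P=P[np.isfinite(P[:,0])&(P[:,2]<-.028)&(P[:,2]>-.038)]
x=P[:,0];print('end',np.percentile(x,[98,99.5,100]))
c=[]
for a in np.arange(.005,.05,.005):
    s=P[(x>a)&(x<a+.005)];c.append((a,(s[:,1].min()+s[:,1].max())/2,np.ptp(s[:,1])))
print(np.round(c,4)); print('yaw err',np.polyfit(*np.array(c)[:,:2].T,1))
```

```text
end [0.0528467  0.05353409 0.05375057]
[[ 0.005  -0.0017  0.0469]
 [ 0.01    0.0012  0.0485]
 [ 0.015   0.0013  0.036 ]
 [ 0.02    0.001   0.0357]
 [ 0.025   0.0012  0.0361]
 [ 0.03    0.0012  0.036 ]
 [ 0.035   0.0012  0.0359]
 [ 0.04    0.0012  0.0362]
 [ 0.045   0.0012  0.0358]]
yaw err [ 3.78043981e-02 -8.96246205e-05]
```

Run:
```python
from h import *
d=np.array([.5805,-.0548])
r.servo_line(np.r_[d,.068],attitude=R(-.063),speed=.08)
r.pause(.2);f0=r.get_obs()['contact_force']
for z in(.052,.0475,.0425):
    hit=r.servo_line(np.r_[d,z],speed=.015,threshold=12)
    o=r.get_obs();print(z,hit,o['time'],o['ee_pos'].round(4),(o['contact_force']-f0).round(1),o['torque'].round(2))
    if hit:break
```

```text
0.052 False 8.925 [ 0.5806 -0.0548  0.0521] [ 0.4 -0.3  0.1] [-0.03 -0.03  0.04]
0.0475 False 9.375 [ 0.5804 -0.0548  0.0474] [-0.6 -0.3 -0.3] [-0.02  0.02 -0.06]
0.0425 False 9.8583 [ 0.5805 -0.0548  0.0424] [ 0.5 -0.5 -0.2] [ 0.   -0.03  0.02]
```

It slid in with no contact force. Now I'll seat it, let go, back off and check.

Run:
```python
from h import *
d=np.array([.5805,-.0548])
hit=r.servo_line(np.r_[d,.0385],speed=.01,threshold=8)
o=r.get_obs();print(hit,o['ee_pos'].round(4),o['contact_force'].round(1))
r.gripper_to(.06)
r.servo_line(np.r_[d,.2],speed=.12)
r.gripper_to(0.0)
im=grab('wrist','w3');W=cloud(im)
grab('scene','s3');b=np.load('s3.npz')['pixels'][150:270,260:480,::-1]
cv2.imwrite('pics/c3.png',np.vstack([cv2.resize(b,(640,350)),im['pixels'][:250,:,::-1]]))
P=W.reshape(-1,3);q=(P[:,:2]-d)@np.array([[.998,.063],[-.063,.998]])
m=(abs(q[:,0])<.014)&(q[:,1]>-.04)&(q[:,1]<.045)&(P[:,2]>.05)&(P[:,2]<.1);print('top z',m.sum(),np.median(P[m,2]))
m=(abs(q[:,0])<.034)&(q[:,1]>.054)&(q[:,1]<.07)&(P[:,2]<.05);print('dock z',m.sum(),np.median(P[m,2]))
k=(abs(q[:,0])<.06)&(abs(q[:,1]-.089)<.02)&(P[:,2]>.085)&(P[:,2]<.13);print('knob',k.sum(),np.median(q[k],0),P[k,2].max() if k.any() else 0)
print(r.get_obs()['time'])
```

```text
True [ 0.5807 -0.0548  0.0415] [-1.4  0.6  8.7]
top z 2892 0.07423044392232186
dock z 1163 0.029036648844724344
knob 1118 [-0.02281378  0.08921562] 0.12070217639967204
12.6667
```

View pics/c3.png

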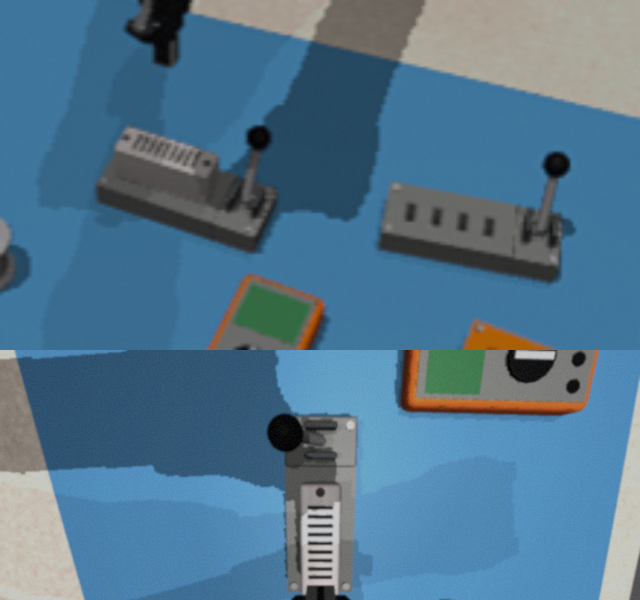

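The module sits flush: its top is 45.2 mm above the dock face. The knob is at dock-local (-0.023, 0.089). Next I'll push the lever over with the closed fingers.

Run:
```python
from h import *
h=np.array([.5861,.034]);ex=np.array([.998,-.063])
p=lambda x,z:np.r_[h+ex*x,z]
r.move_ptp(p(-.09,.2),R(-.063))
r.servo_line(p(-.09,.088),speed=.12)
for x in(-.03,.0,.03):
    hit=r.servo_line(p(x,.088),speed=.05,threshold=15)
    o=r.get_obs();print(x,hit,((o['ee_pos'][:2]-h)@ex).round(4),o['contact_force'].round(1),o['time'])
    if hit:break
x=(o['ee_pos'][:2]-h)@ex
r.servo_line(p(x-.03,.088),speed=.08);r.servo_line(p(x-.03,.22),speed=.15)
r.move_ptp(np.array([.45,-.05,.25]),R(-.063))
im=grab('wrist','w4');s=grab('scene','s4');b=s['pixels'][150:270,260:480,::-1]
cv2.imwrite('pics/c4.png',np.vstack([cv2.resize(b,(640,350)),im['pixels'][:250,:,::-1]]))
P=np.vstack([cloud(im).reshape(-1,3),cloud(s).reshape(-1,3)]);q=(P[:,:2]-h)@np.array([[.998,.063],[-.063,.998]])
k=(abs(q[:,0])<.06)&(abs(q[:,1])<.02)&(P[:,2]>.092)&(P[:,2]<.13);print('knob',k.sum(),np.median(q[k],0),P[k,2].max())
print(r.get_obs()['time'],r.get_obs()['contact_force'])
```

```text
-0.03 False -0.03 [ 0.6  0.3 -0.8] 15.675
0.0 False 0.0001 [-0.1 -0.9 -0.2] 16.425
0.03 True 0.0072 [-6.  -0.5  4.7] 16.7667
knob 885 [3.02696182e-02 4.74824361e-05] 0.11832599263539234
19.0583 [ 0.18216335 -0.52739329 -1.45300015]
```

View pics/c4.png

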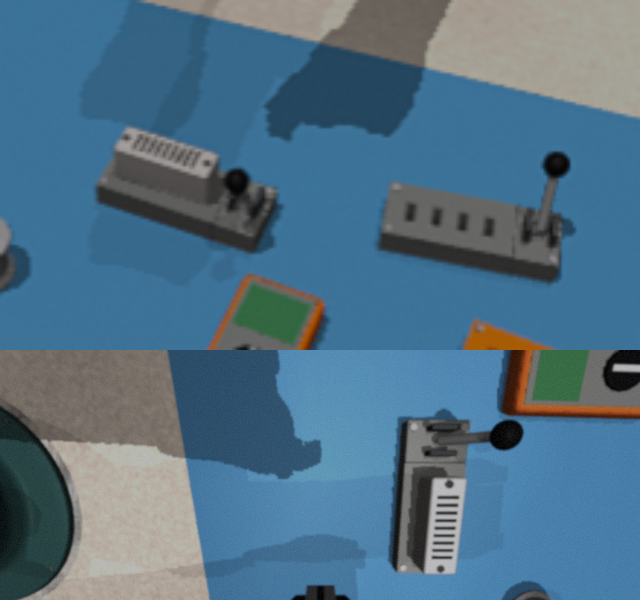

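The lever is at its far stop: the knob is about 30 mm to the +x side, and the push ended in a firm rise in force. The module is still home and the four-slot dock's lever hasn't moved.

```bash
python3 -c "
from station import r
print(r.sign_off())"
```

```text
the job is handed in; nothing more can be done
None
```

The module is plugged fully home in the five-slot dock, and that dock's lever is over at its far stop. The four-slot dock's lever and the bystanders were not touched, and I handed the job in at about 19 s.

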